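# Loosen the wing nut of a free-spinning peg carousel with the paddle as brace

## Robot

A 6-joint arm with a two-finger parallel gripper is mounted at the origin on the work surface. World frame = base frame: x ahead of the robot, y to its left, z up, the work surface at z = 0. Lengths are in m, angles in rad, forces in N, time in s.
With the tool pointing down it reaches from about 0.325 to 0.9 m from the base axis. Payload 6.1 kg.
Tool frame: the origin (TCP) lies at the very end of the fingers, on their centre line; the grasp point (between the pads) lies 19 mm behind it (arm.tcp_to_grasp is the z of the grasp point in the tool frame, in m); z points along the fingers, y is the direction in which the jaws open and shut (so a half turn about z gives the same grasp; the last joint's range is limited). The gripper opens to 85 mm and grips with 20 to 120 N. Pads are 22 mm wide; open, the fingers measure 114 mm over their backs; the gripper's body (76 mm by 85 mm) begins 54 mm behind the grasp point. The pads swing forward as they close: fully open they stand 13 mm farther back than shut.
Start: joints at [1.05, 0.22, 1.526, -0, 1.395, -0.126], TCP at [0.24, 0.577, 0.231] pointing down, gripper open.
Joint ranges: [-2.98, 2.98], [-0.91, 2.08], [0.09, 2.57], [-1.24, 4.39], [0.2, 2.65], [-2.68, 2.68]. Speed limits (rad/s): [2.57, 2.57, 3.01, 3.14, 3.14, 3.14].

## Interface

Orientations are given as a unit quaternion [x, y, z, w].
In Python, from rig import arm gives the robot as it stands. Calls block until the motion is done:
- arm.move_pose(position, orientation): joint-space move of the TCP to a pose.
- arm.servo_line(position, rot=None, max_speed=0.15, max_force=None): straight line of the TCP; rot=None keeps the orientation; max_speed is the mean speed in m/s. With max_force (N) it stops when the force on the tool has changed by that much, and returns True; else False.
- arm.movej(angles): joint-space move.
- arm.command_gripper(opening, grasp_force=None): opening from 0.0 (shut) to 1.0 (fully open); grasp_force is the grip in N (None keeps the last); returns when the fingers have stopped.
- arm.pause(seconds).
- arm.solve_ik(position, orientation): joint angles nearest the present ones, or None.
- arm.state(): the state.
- arm.capture(name): name is "side" or "top"; returns a dict with "pixels" (384x512x3 uint8, blue, green, red), "depth" (384x512 float32, m along the optical axis (not along the pixel's ray), 0 where there is no reading), "K" (3x3 intrinsics, pixels), "camera_from_world" (4x4, takes a point from world to camera coordinates). Camera axes: x right, y down, z forward; pixel columns grow to the right and rows downward; lengths in m; the calibration is good to about 2 mm. A picture is of the moment at which its call begins.
A pose or a line that the arm cannot do raises arm.PlanningError and nothing moves.
- arm.job_done(): hands the job in, once; it reports no verdict.
Trained networks look in the newest picture that a camera, given by its name, has taken for a name from the list of things; names that differ only in an ending like _2 or _b are one class to them, and where a whole thing is asked for, a point or a joint stands for the part that bears it (a point fixed in the world has none). Each returns a list of dicts, best first, with "conf" (0 to 1); they miss things now and then, are a little off and sometimes report something else, mostly with a low value. They report only what shows in the picture. A call takes as long as a camera call. They do not tell look-alikes from the thing itself.
- arm.trace(camera, name): "pixels" (384x512 bool, what is visible of it) and "box" ([centre column, centre row, width, height] in pixels, round what is visible of it).
The state is a dict: "clock": time; "qpos": joint angles; "qvel": joint speeds; "tau": joint torques, N m; "ee_pos": TCP position; "ee_rot": TCP orientation; "force": force on the tool from outside, world axes, zero at the start; "moment": the same for the moment, N m; "grip_width": opening from 0.0 (shut) to 1.0 (fully open).
Only numpy, scipy, OpenCV 4.12 (cv2) and the standard library are available. Lean on these libraries where they do the work, as an engineer would, in place of code of your own. Each camera call takes 0.05 s, during which the arm holds its last target. There are 200 camera calls.

## Task

Loosen the wing nut on top of the peg carousel by at least a third of a turn relative to the pegs, so that the crown can come off later; which way its thread goes is not known, so try. The crown spins along with the nut unless it is braced, so first, with the nut still tight, lay the wooden paddle flat with its handle between two pegs and its blade down between the two cheeks of the cradle, and leave it lying there. Leave the brush, soap box, saucer and bottle where they stand.

Things in the scene. Friction and masses are not known exactly. Their poses are not given: they have to be found in the camera images.
- stand: Fixed wooden stand. Origin on the ledge under its board (10 mm high, x -105 to 195 mm, 130 mm wide); z up, x from turntable to cradle. Turntable axis at x = -80, y = 0 (base radius 88). Cradle: floor x 105 to 177, 34 mm high; two cheeks along x from 105 to 170, inner faces 70 mm apart (y = +-35), flared outwards above 58 mm, tops 73 mm high, outer faces y = +-56. Only board between x = 8 and 105.
- crown (a joint): Angle of the spinning crown (rad, counter-clockwise from above, any start). White disc, radius 85 mm, top 34 mm above the ledge; 8 upright 13 mm pegs up to 100 mm high, evenly on a 75 mm radius; 44 mm free gaps. At every multiple of pi/4 a gap is centred on the stand's +x, facing the cradle. Spins almost freely (0.006 N m), stays where left; the unbraced nut, turned, carries it along.
- wing (a joint): Turn of the wing nut relative to the crown (rad). About 0 when tight (starts 0 to 0.1); grows as the nut is loosened and goes to 6.2. Below 0 there is a solid stop: the tightening way it will not turn. Which way of turning loosens it is not marked. Drag about 0.1 N m. It does not rise as it turns.
- wing_grip (a point): Grip point of the wing nut, on the turntable's axis, 139 mm above the ledge. The wing is an upright flat bar 66 mm long (this point's x), 14 mm wide (y), from 122 to 152 mm above the ledge, on a 10 mm thick stem above 92 mm; below that the crown's column, radius 14 mm (22 at the foot).
- brace (a point): Point fixed on the stand (axes as the stand's), 42 mm above the ledge and 150 mm from the turntable axis: where the paddle's centre point comes to lie when the paddle braces the crown, the paddle's x axis along this x axis.
- paddle_mid (a point): Centre of the loose wooden clothes paddle, 200 mm long, 16 mm thick, 0.14 kg (may vary by a third), lying flat; the point is half-way along and half-way up, within 5 mm of the centre of mass. Handle: x from -100 to +10 mm, 30 mm wide. Blade: x from +10 to +100 mm, 60 mm wide (too wide for the gap between pegs).
- brush: Bystander: yellow-handled scrubbing brush lying on its bristles, x from -93 to +73 mm, up to 36 mm wide, 34 mm high; origin on the ledge, x from handle to head.
- soap_box: Bystander: clear acrylic soap box, lid shut, 109 (x) x 76 (y) x 42 mm, catch on the -x side; origin at the centre of the underside.
- saucer: Bystander: white ceramic saucer, radius 52 mm, 18 mm high; origin at the centre of the underside.
- bottle: Bystander: upright white bottle, radius 33 mm, 190 mm high; origin at the centre of the underside.
There are look-alikes about, which are no part of the job. Of the things like the part that bears paddle_mid, leave any that is red; of the rest the smaller one is meant.

How it is judged:
By the outcome, as a careful person would: the job done as asked, in the order asked, and still so for the second after the job is handed in, with the robot touching nothing.
It also fails if it takes over 72 s, if anything falls off the work surface, if the arm or the gripper's body presses on something with over 40 N, if the wrist force passes 120 N, or if a joint passes its speed limit or range.

## Working session

There is one attempt and no reset: what is moved stays moved. The work goes in short steps, each a Python script; the robot and the scene stay as the last script left them, time stands still between calls to the robot, and variables do not carry over. Pictures are saved under pics/ and viewed, about 8 in all and at most 12, crops included, and the job is handed in when it is done.

```bash
ls; mkdir -p pics
cat > h.py <<'E'
import numpy as np, cv2
from rig import arm
def cap(n):
    c=arm.capture(n); return c
def cloud(c):
    K=c["K"]; d=c["depth"]; v,u=np.mgrid[:d.shape[0],:d.shape[1]]
    p=np.stack([(u-K[0,2])*d/K[0,0],(v-K[1,2])*d/K[1,1],d],-1)
    T=np.linalg.inv(c["camera_from_world"]); P=p@T[:3,:3].T+T[:3,3]
    P[d==0]=np.nan; return P
E
python3 - <<'E'
from h import *
ims=[]
for n in ("side","top"):
    c=cap(n); ims.append(c["pixels"]); P=cloud(c)
    cv2.imwrite(f"pics/{n}0.png",cv2.resize(c["pixels"],(800,600),interpolation=cv2.INTER_CUBIC))
    T=np.linalg.inv(c["camera_from_world"]); print(n,"cam at",T[:3,3].round(3),"fwd",T[:3,2].round(2),"right",T[:3,0].round(2))
    for t in ("stand","crown","wing","paddle_mid","brush","soap_box","saucer","bottle"):
        for r in arm.trace(n,t)[:4]:
            m=r["pixels"]; q=P[m]; q=q[~np.isnan(q[:,0])]
            print(t,round(r["conf"],2),np.round(r["box"]),m.sum(), "med",np.median(q,0).round(3) if len(q) else None,"z5-95",np.percentile(q[:,2],[5,95]).round(3) if len(q) else None)
E
```

```text
pics
side cam at [ 0.296 -0.94   1.018] fwd [ 0.14  0.7  -0.7 ] right [ 0.98 -0.22 -0.02]
stand 0.88 [247. 152.  77.  67.] 2476 med [0.495 0.238 0.034] z5-95 [0.008 0.099]
crown 0.58 [227. 159.  42.  46.] 1280 med [0.442 0.195 0.037] z5-95 [0.03 0.14]
wing 0.68 [226. 144.  11.  17.] 94 med [0.447 0.191 0.145] z5-95 [0.127 0.153]
wing 0.32 [226. 159.  45.  44.] 1346 med [0.443 0.195 0.036] z5-95 [0.027 0.14 ]
paddle_mid 0.91 [334. 208.  50.  42.] 689 med [ 0.758 -0.048  0.015] z5-95 [0.002 0.019]
paddle_mid 0.81 [290. 270.  70.  23.] 970 med [ 0.572 -0.274  0.015] z5-95 [0.005 0.019]
paddle_mid 0.81 [179. 329.  36. 100.] 2149 med [ 0.215 -0.365  0.021] z5-95 [0.015 0.025]
brush 0.63 [284. 245.  48.  15.] 459 med [ 0.578 -0.198  0.03 ] z5-95 [0.009 0.036]
soap_box 0.71 [356. 270.  43.  36.] 1152 med [ 0.718 -0.337  0.041] z5-95 [0.004 0.044]
soap_box 0.4 [292. 268.  70.  20.] 982 med [ 0.572 -0.275  0.015] z5-95 [0.005 0.019]
saucer 0.76 [288. 300.  35.  35.] 1000 med [ 0.507 -0.37   0.01 ] z5-95 [0.002 0.019]
bottle 0.81 [250. 188.  20.  50.] 777 med [ 0.473 -0.02   0.102] z5-95 [0.01
[... 238 characters left out ...]
5-95 [0.029 0.143]
wing 0.61 [168. 211.  24.   8.] 171 med [0.446 0.207 0.149] z5-95 [0.131 0.155]
paddle_mid 0.75 [384. 310. 100.  33.] 2221 med [ 0.213 -0.344  0.02 ] z5-95 [0.015 0.025]
paddle_mid 0.67 [271. 118.  69.  35.] 1115 med [ 0.757 -0.032  0.014] z5-95 [0.   0.02]
brush 0.65 [315. 180.  24.  55.] 556 med [ 0.575 -0.186  0.031] z5-95 [0.003 0.037]
soap_box 0.61 [364. 129.  47.  43.] 984 med [ 0.718 -0.323  0.041] z5-95 [0.033 0.046]
saucer 0.65 [380. 204.  37.  40.] 1049 med [ 0.507 -0.376  0.009] z5-95 [-0.001  0.018]
bottle 0.66 [243. 206.  22.  31.] 646 med [0.465 0.003 0.127] z5-95 [0.013 0.19 ]
bottle 0.43 [156. 188.  98. 122.] 6193 med [0.508 0.254 0.032] z5-95 [0.005 0.096]
```

View pics/top0.png

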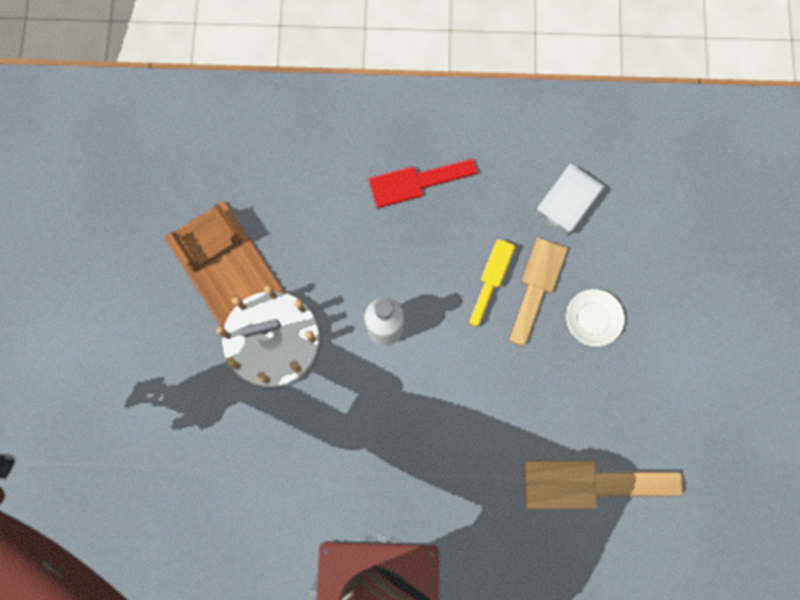

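View pics/side0.png

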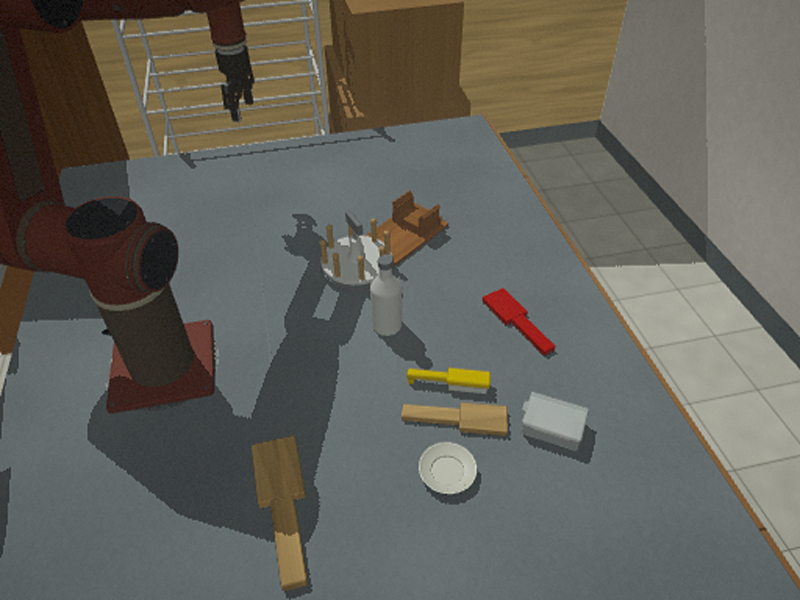

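The paddle class shows three things (800x600 top view): a red one at (422,183), which is to be left; a large wooden one at (600,485), about 0.29 m long; and a smaller wooden one at (538,290). The smaller one fits the description. The cradle points up-left of the carousel at (270,340).

```bash
cat >> h.py <<'E'
def rectfit(xy):
    (c,s,a)=cv2.minAreaRect((xy*1000).astype(np.float32)); return np.array(c)/1000,np.array(s),a
def paddlefit(X):   # X: Nx3 points on top face; template fit by silhouette on a 1 mm raster
    from scipy.optimize import minimize
    m=X[:,:2].mean(0); u=np.linalg.svd(X[:,:2]-m,full_matrices=False)[2][0]
    best=None
    for s in (1,-1):
        th0=np.arctan2(s*u[1],s*u[0])
        def f(p):
            c,n=np.cos(p[2]),np.sin(p[2]); d=X[:,:2]-p[:2]
            x=d[:,0]*c+d[:,1]*n; y=-d[:,0]*n+d[:,1]*c
            def o(x0,x1,w): return np.hypot(np.maximum(np.maximum(x0-x,x-x1),0),np.maximum(abs(y)-w,0))
            out=np.minimum(o(-.1,.1,.015),o(.01,.1,.03))
            # template coverage: template grid points to nearest data
            G=np.vstack([np.array([(a,b) for a in np.arange(-.098,.01,.006) for b in np.linspace(-.013,.013,5)]),
                         np.array([(a,b) for a in np.arange(.012,.1,.006) for b in np.linspace(-.028,.028,9)])])
            W=np.c_[p[0]+G[:,0]*c-G[:,1]*n,p[1]+G[:,0]*n+G[:,1]*c]
            return np.mean(out)+np.mean(np.maximum(T.query(W)[0]-.002,0))
        from scipy.spatial import cKDTree
        T=cKDTree(X[:,:2])
        r=minimize(f,[*m,th0],method="Nelder-Mead",options=dict(xatol=1e-5,fatol=1e-8,initial_simplex=[[*m,th0],[m[0]+.01,m[1],th0],[m[0],m[1]+.01,th0],[*m,th0+.1]]))
        if best is None or r.fun<best.fun: best=r
    return best.x,best.fun
E
cat > m.py <<'E'
from h import *
A=[];C={}
for n in ("side","top"):
    c=cap(n); P=cloud(c); C[n]=c; 
    b=c["pixels"].astype(int); q=P.reshape(-1,3); col=b.reshape(-1,3)
    A.append((n,q,col))
for n,q,col in A:
    # target paddle
    d=np.hypot(q[:,0]-.572,q[:,1]+.274)
    m=(d<.14)&(q[:,2]>.009)&(q[:,2]<.024)&(col[:,2]-col[:,0]>40)&(col[:,1]-col[:,0]>20)&(col[:,0]>60)
    # exclude yellow
    m&=~((col[:,0]<90)&(col[:,1]>130))
    print(n,"paddle N",m.sum(),"z",np.median(q[m,2]).round(4),"fit",*paddlefit(q[m]), rectfit(q[m][:,:2]))
    s=(np.hypot(q[:,0]-.5,q[:,1]-.25)<.3)&(q[:,1]>.05)
    Q=q[s]; cc=col[s]
    w=(Q[:,2]>.125)&(Q[:,2]<.165)&(np.hypot(Q[:,0]-.445,Q[:,1]-.2)<.06); print("wing",w.sum(),rectfit(Q[w][:,:2]),"ztop",np.percentile(Q[w,2],[50,90]))
    k=(abs(Q[:,2]-.034)<.006)&(cc.min(1)>100)&(np.hypot(Q[:,0]-.445,Q[:,1]-.2)<.12); 
    print("disc",k.sum(),cv2.minEnclosingCircle((Q[k][:,:2]*1000).astype(np.float32)),"z",np.median(Q[k,2]))
    ch=(Q[:,2]>.05)&(Q[:,2]<.085)&(np.hypot(Q[:,0]-.445,Q[:,1]-.2)>.12); print("cheeks",ch.sum(),rectfit(Q[ch][:,:2]),"z",np.percentile(Q[ch,2],[50,95]))
    fl=(abs(Q[:,2]-.034)<.005)&(np.hypot(Q[:,0]-.445,Q[:,1]-.2)>.17); print("floor",fl.sum(),rectfit(Q[fl][:,:2]) if fl.sum()>5 else "")
    bd=(abs(Q[:,2]-.010)<.005)&(cc[:,2]-cc[:,0]>30); print("board",bd.sum(),rectfit(Q[bd][:,:2]) if bd.sum()>5 else "")
    pg=(Q[:,2]>.088)&(Q[:,2]<.106)&(np.hypot(Q[:,0]-.445,Q[:,1]-.2)<.1)&(np.hypot(Q[:,0]-.445,Q[:,1]-.2)>.06); print("pegs",pg.sum()); 
    np.save(f"{n}_pegs.npy",Q[pg]); np.save(f"{n}_Q.npy",np.c_[Q,cc])
c=C["top"]["pixels"]; cr=cv2.resize(c[120:260,95:230],(0,0),fx=3,fy=3,interpolation=cv2.INTER_CUBIC)
c2=cv2.resize(c[140:240,300:400],(0,0),fx=3.6,fy=3.6,interpolation=cv2.INTER_CUBIC)
H=max(cr.shape[0],c2.shape[0]); pad=lambda i:cv2.copyMakeBorder(i,0,H-i.shape[0],0,0,cv2.BORDER_CONSTANT)
cv2.imwrite("pics/crop1.png",np.hstack([pad(cr),pad(c2)]))
E
python3 m.py
```

```text
side paddle N 548 z 0.0157 fit [ 0.54889328 -0.26817341 -0.33324659] 0.0009711029796865812 (array([ 0.56161951, -0.24831056]), array([ 99.73431396, 199.60015869]), 62.765708923339844)
wing 98 (array([0.44739401, 0.20163887]), array([13.92076015, 68.56581116]), 17.62581443786621) ztop [0.14679312 0.15298716]
disc 660 ((445.777099609375, 202.916259765625), 87.12263488769531) z 0.034136499009313315
cheeks 167 (array([0.62464478, 0.32662106]), array([ 71.11787415, 110.41790771]), 33.71388626098633) z [0.06474073 0.0739829 ]
floor 204 (array([0.62765582, 0.32828851]), array([ 79.48846436, 105.39865875]), 31.223405838012695)
board 514 (array([0.59069067, 0.30318185]), array([228.76734924, 133.74353027]), 36.208675384521484)
pegs 101
top paddle N 1013 z 0.0149 fit [ 0.55024974 -0.2652013  -0.33273161] 0.0005947549501087367 (array([ 0.56577655, -0.2363727 ]), array([120.25556183, 202.11231995]), 63.15862274169922)
wing 182 (array([0.44780215, 0.20503165]), array([15.14198208, 65.77129364]), 16.381757736206055) ztop [0.14964701 0.15316996]
disc 2227 ((447.94097900390625, 205.43226623535156), 85.0008773803711) z 0.03356801089484018
cheeks 335 (array([0.62494269, 0.33261743]), array([ 67.6199646 , 107.19493103]), 36.037715911865234) z [0.06732349 0.07410191]
floor 588 (array([0.62633527, 0.33386108]), array([ 74.75563049, 104.09896088]), 36.144317626953125)
board 1627 (array([0.58644629, 0.30496628]), array([207.92184448, 129.85772705]), 35.416175842285156)
pegs 215
```

View pics/crop1.png

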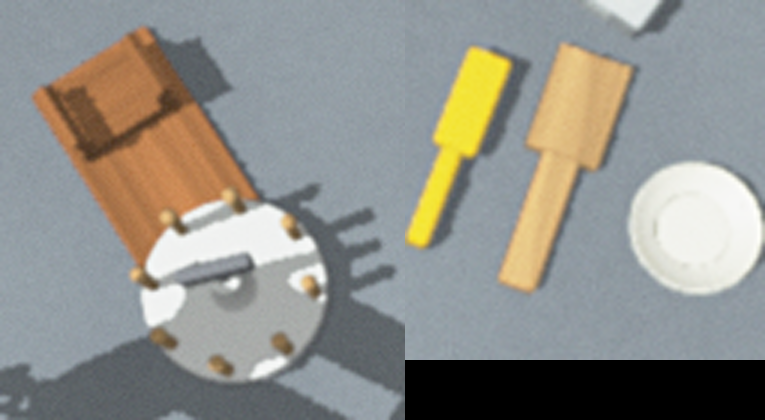

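The crop confirms the plain, smaller paddle at about (565,165) in the crop. It is clear of the yellow brush to its left and the saucer to its right. Next I'll refit the paddle without the brush, get the crown angle, and check IK.

```bash
cat >> h.py <<'E'
from scipy.spatial.transform import Rotation as R
def quat(yaw): return (R.from_euler("z",yaw)*R.from_euler("x",np.pi)).as_quat()
AX=np.array([.447,.204]); PHI=0.619
def crownphase(Q,ax):  # deg relative to PHI, in -22.5..22.5; 0 => gap on +x
    a=np.arctan2(Q[:,1]-ax[1],Q[:,0]-ax[0]); z=np.exp(8j*(a-PHI-np.pi/8)).mean(); return np.degrees(np.angle(z)/8),abs(z)
E
cat > p.py <<'E'
from h import *
for n in ("side","top"):
    c=cap(n); q=cloud(c).reshape(-1,3); hsv=cv2.cvtColor(c["pixels"],cv2.COLOR_BGR2HSV).reshape(-1,3).astype(int)
    d=np.hypot(q[:,0]-.55,q[:,1]+.27)
    m=(d<.16)&(abs(q[:,2]-.015)<.006)&(hsv[:,1]>60)&(hsv[:,1]<175)&(hsv[:,0]<28)
    l,lab,st,ce=cv2.connectedComponentsWithStats(m.reshape(384,512).astype(np.uint8)); k=1+np.argmax(st[1:,4]); m=(lab==k).ravel()
    x,f=paddlefit(q[m]); print(n,m.sum(),x.round(4),f.round(5),"size",np.sort(rectfit(q[m][:,:2])[1]).round(0),"z",np.median(q[m,2]).round(4))
for n,ax in (("side",(.4465,.2025)),("top",(.4478,.2052))):
    Q=np.load(n+"_pegs.npy"); print(n,"crown phase",crownphase(Q,ax),"r",np.hypot(Q[:,0]-ax[0],Q[:,1]-ax[1]).mean())
    F=np.load(n+"_Q.npy"); b=(abs(F[:,2]-.010)<.005)&(F[:,5]-F[:,3]>30); r=cv2.minAreaRect((F[b][:,:2]*1000).astype(np.float32))
    k=(F[:,2]>.03)&(F[:,2]<.09)&(np.hypot(F[:,0]-.447,F[:,1]-.204)>.17)&(F[:,5]-F[:,3]>20)
    c0=rectfit(F[k][:,:2]); print("cradle",k.sum(),c0,"phi by centre",np.degrees(np.arctan2(*(c0[0]-ax)[::-1])),"dist",np.hypot(*(c0[0]-ax)))
for y in (107,-73,):
    for d in (-170,-150,-30,0,30,150,170):
        q=arm.solve_ik([*AX,.12],quat(np.radians(y+d))); print(y,d,None if q is None else np.round(q,2))
E
python3 p.py
```

```text
side 882 [ 0.5492 -0.2696 -0.3234] 6e-05 size [ 64. 200.] z 0.0155
top 991 [ 0.5495 -0.2652 -0.3258] 1e-05 size [ 60. 200.] z 0.0146
side crown phase (np.float64(-13.481859246821823), np.float64(0.8836471787699319)) r 0.0758047547414489
cradle 417 (array([0.62918811, 0.33009616]), array([ 79.64091492, 110.34731293]), 35.97771453857422) phi by centre 34.931878470223765 dist 0.2228356478154977
top crown phase (np.float64(-13.774375210467054), np.float64(0.9222864742861193)) r 0.07486747941441782
cradle 919 (array([0.62693414, 0.33399146]), array([ 73.83807373, 107.25283813]), 35.750892639160156) phi by centre 35.7148712473025 dist 0.2206270158282444
107 -170 None
107 -150 [ 0.27  0.01  1.97 -0.    1.16  2.59]
107 -30 [ 0.27  0.01  1.97 -0.    1.16  0.49]
107 0 [ 0.27  0.01  1.97 -0.    1.16 -0.03]
107 30 [ 0.27  0.01  1.97  0.    1.16 -0.55]
107 150 [ 0.27  0.01  1.97  0.    1.16 -2.65]
107 170 None
-73 -170 [ 0.27  0.01  1.97  0.    1.16 -0.2 ]
-73 -150 [ 0.27  0.01  1.97  0.    1.16 -0.55]
-73 -30 [ 0.27  0.01  1.97  0.    1.16 -2.65]
-73 0 None
-73 30 [ 0.27  0.01  1.97 -0.    1.16  2.59]
-73 150 [ 0.27  0.01  1.97 -0.    1.16  0.49]
-73 170 [ 0.27  0.01  1.97 -0.    1.16  0.15]
```

```bash
sed -i 's/^AX=.*/AX=np.array([.4472,.2038]); PHI=0.6213/' h.py
cat >> h.py <<'E'
def turn(deg,stop=None,step=6):   # yaw of tool by deg (ccw +) about its axis, in steps; stops on |moment z| change
    q=np.array(arm.state()["qpos"]); m0=arm.state()["moment"][2]; n=max(1,int(np.ceil(abs(deg)/step)));log=[]
    for i in range(1,n+1):
        g=q.copy(); g[5]-=np.radians(deg)*i/n; arm.movej(g); s=arm.state(); log.append(round(s["moment"][2]-m0,2))
        if stop and abs(log[-1])>stop: break
    return deg*i/n,log
def crown():
    r=[]
    for n,ax in (("side",(.4465,.2025)),("top",(.4478,.2052))):
        q=cloud(cap(n)).reshape(-1,3); d=np.hypot(q[:,0]-ax[0],q[:,1]-ax[1])
        p=q[(q[:,2]>.088)&(q[:,2]<.106)&(d>.06)&(d<.09)]
        w=q[(q[:,2]>.127)&(q[:,2]<.16)&(d<.045)]
        u=np.linalg.svd(w[:,:2]-w[:,:2].mean(0),full_matrices=False)[2][0] if len(w)>20 else [0,0]
        r.append((n,len(p),np.round(crownphase(p,ax),2),len(w),"wing deg",round(np.degrees(np.arctan2(u[1],u[0]))%180,1)))
    return r
E
python3 - <<'E'
from h import *
t=lambda: round(arm.state()["clock"],2)
print(t(),crown()); y=np.radians(107)
arm.move_pose([*AX,.19],quat(y)); print(t())
arm.command_gripper(0.6)
arm.servo_line([*AX,.121],max_speed=.15); print(t())
arm.command_gripper(0,grasp_force=30); s=arm.state(); print(t(),s["grip_width"],s["force"],s["moment"])
print(turn(13.6),t()); print(arm.state()["force"])
arm.command_gripper(0.6); arm.servo_line([*AX,.20],max_speed=.2); print(t())
arm.move_pose([.45,-.15,.25],quat(-.325)); print(t(),crown(),t())
E
python3 p.py | head -2
```

```text
1.1 [('side', 102, array([-13.81,   0.9 ]), 95, 'wing deg', np.float64(108.3)), ('top', 215, array([-13.93,   0.92]), 181, 'wing deg', np.float64(106.4))]
2.77
3.82
4.23 0.15924577400110237 [3.63711183 2.10774024 2.74649179] [ 0.25173425 -0.4001958  -0.03977151]
(13.6, [np.float64(0.03), np.float64(0.02), np.float64(0.06)]) 4.98
[ 2.00221988  1.35299777 -0.79452089]
5.97
7.46 [('side', 65, array([1.73, 0.93]), 93, 'wing deg', np.float64(118.8)), ('top', 217, array([0.23, 0.92]), 184, 'wing deg', np.float64(120.5))] 7.56
side 880 [ 0.5492 -0.2697 -0.3305] 5e-05 size [ 63. 199.] z 0.0154
top 45 [ 0.4833 -0.2217 -2.5956] 0.03855 size [18. 22.] z 0.0144
```

Run:
```python
from h import *
t=lambda: round(arm.state()["clock"],2)
th=-.326; c=np.array([.5494,-.2674])-.003*np.array([np.cos(th),np.sin(th)])
arm.command_gripper(0.58)
arm.move_pose([*c,.08],quat(th)); print(t())
print(arm.servo_line([*c,.004],max_speed=.1,max_force=12),arm.state()["ee_pos"],t())
arm.command_gripper(0,grasp_force=50); s=arm.state(); print(s["grip_width"],np.round(s["force"],1),np.round(s["moment"],2))
arm.servo_line([*c,.20],max_speed=.2); arm.pause(.2); s=arm.state(); print(t(),s["grip_width"],np.round(s["force"],1),np.round(s["moment"],2))
def grab(n):
    k=cap(n); return k,cloud(k).reshape(-1,3)
for n in ("side","top"):
    k,q=grab(n); hsv=cv2.cvtColor(k["pixels"],cv2.COLOR_BGR2HSV).reshape(-1,3).astype(int)
    m=(np.hypot(q[:,0]-c[0],q[:,1]-c[1])<.13)&(q[:,2]>.19)&(q[:,2]<.25)&(hsv[:,1]>60)&(hsv[:,1]<175)&(hsv[:,0]<28)
    x=paddlefit(q[m]) if m.sum()>50 else None
    f=np.linalg.lstsq(np.c_[q[m][:,:2]-c,np.ones(m.sum())],q[m][:,2],rcond=None)[0] if m.sum()>50 else None
    print(n,m.sum(),x,f)
q=arm.solve_ik([*(AX+.147*np.array([np.cos(PHI),np.sin(PHI)])),.1],quat(PHI)); print(q)
cv2.imwrite("pics/held.png",cv2.resize(cap("side")["pixels"][100:340,150:470],(800,600)))
```

```text
8.78
False [ 0.54708331 -0.26678829  0.00462816] 9.69
0.33638658580978875 [-0.5 -1.3  4.7] [-0.05  0.03  0.  ]
11.33 0.3331124773783375 [ 0.1 -0.6 -2.3] [-0.03 -0.01 -0.02]
side 1029 (array([ 0.54851294, -0.27007659, -0.32982341]), np.float64(0.0006420351331911561)) [0.02621549 0.06937222 0.20794928]
top 120 (array([ 0.59076456, -0.26634665,  3.02700152]), np.float64(0.015351149066985608)) [-0.00674016 -0.01040857  0.20858922]
[ 3.48248564e-01  3.66187458e-01  1.60453158e+00 -4.44089210e-16
  1.17087362e+00  1.29774489e+00]
```

View pics/held.png

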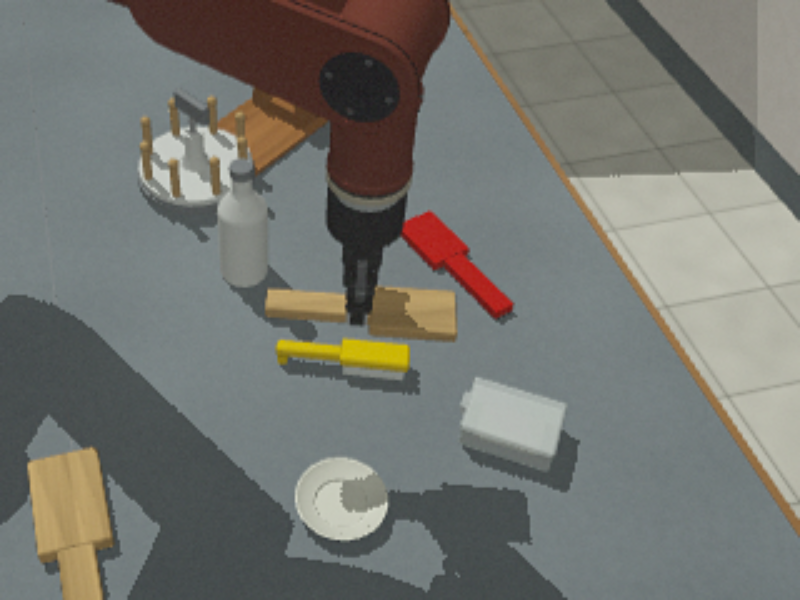

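```bash
cat > chk.py <<'E'
from h import *
def chk(z,save=None):
    B=AX+.15*np.array([np.cos(PHI),np.sin(PHI)])
    for n,ax in (("side",np.array([.4465,.2025])),("top",np.array([.4478,.2052]))):
        k=cap(n); q=cloud(k).reshape(-1,3); hsv=cv2.cvtColor(k["pixels"],cv2.COLOR_BGR2HSV).reshape(-1,3).astype(int)
        e=q[:,:2]-ax; x=e[:,0]*np.cos(PHI)+e[:,1]*np.sin(PHI); y=-e[:,0]*np.sin(PHI)+e[:,1]*np.cos(PHI)
        m=(abs(q[:,2]-z)<.008)&(x>.03)&(x<.28)&(abs(y)<.045)&(hsv[:,1]>50)&(hsv[:,1]<175)&(hsv[:,0]<28)&(hsv[:,2]>110)
        out=[n,m.sum()]
        if m.sum()>40:
            for nm,a,b in (("handle",.045,.125),("blade",.175,.245)):
                mm=m&(x>a)&(x<b)
                if mm.sum()>15: out+= [nm,mm.sum(),"y",np.round(np.percentile(y[mm],[3,97])*1e3,1),"x",np.round(np.percentile(x[mm],[1,99])*1e3,1),"z",np.median(q[mm,2]).round(4)]
        print(*out)
        if save: cv2.imwrite(f"pics/{save}_{n}.png",k["pixels"])
    if save:
        a=cv2.imread(f"pics/{save}_side.png")[80:230,170:330]; b=cv2.imread(f"pics/{save}_top.png")[110:270,80:240]
        cv2.imwrite(f"pics/{save}.png",np.hstack([cv2.resize(a,(400,375),interpolation=2),cv2.resize(b,(400,375),interpolation=2)]))
E
python3 - <<'E'
from h import *; from chk import chk
t=lambda: round(arm.state()["clock"],2)
p=arm.state()["ee_pos"]; G=AX+.147*np.array([np.cos(PHI),np.sin(PHI)])
arm.servo_line([p[0],p[1],.27],max_speed=.2)
arm.move_pose([*G,.27],quat(PHI)); print(t())
arm.servo_line([*G,.125],max_speed=.2); print(t(),arm.state()["grip_width"],crown())
chk(.134,"hover")
E
```

```text
13.98
14.86 0.3311338469443284 [('side', 109, array([0.17, 0.91]), 113, 'wing deg', np.float64(121.2)), ('top', 133, array([0.03, 0.92]), 185, 'wing deg', np.float64(120.3))]
side 194 handle 93 y [-14.3  14.1] x [ 53.1 123.2] z 0.1377 blade 69 y [-27.6   2.8] x [178.1 244.3] z 0.1377
top 174 handle 172 y [-14.6   9.2] x [ 50.  118.6] z 0.1369
```

View pics/hover.png

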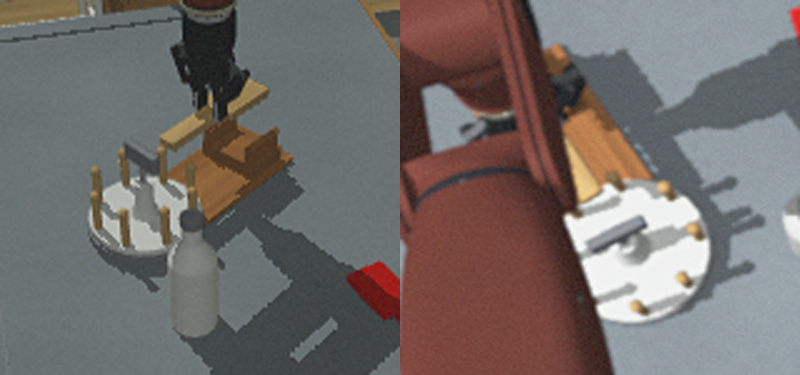

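The side view shows the paddle held level, with the handle over the gap and the blade over the cradle. It is centred within about 2 mm, so I'll lower it.

Run:
```python
from h import *; from chk import chk
t=lambda: round(arm.state()["clock"],2)
G=AX+.147*np.array([np.cos(PHI),np.sin(PHI)])
print(arm.servo_line([*G,.05],max_speed=.12,max_force=10),arm.state()["ee_pos"],np.round(arm.state()["force"],1))
print(arm.servo_line([*G,.036],max_speed=.04,max_force=8)); s=arm.state(); print(t(),s["ee_pos"],np.round(s["force"],1),np.round(s["moment"],2))
arm.command_gripper(.75); print(t())
arm.servo_line([*G,.24],max_speed=.25)
q=arm.state()["qpos"]; q[0]-=.75; arm.movej(q); print(t(),crown()); chk(.05,"placed")
```

```text
False [0.56729488 0.28959024 0.05061945] [ 0.9  0.7 -2.1]
True
16.18 [0.56787948 0.28976407 0.0393005 ] [-0.8  0.   5.4] [-0.12  0.2   0.  ]
16.62
19.27 [('side', 113, array([0.4 , 0.89]), 114, 'wing deg', np.float64(122.3)), ('top', 215, array([0.01, 0.91]), 183, 'wing deg', np.float64(120.3))]
side 309 handle 71 y [-13.8  15.1] x [ 51.2 123.3] z 0.0499 blade 147 y [-24.8  27. ] x [176.8 243.9] z 0.0502
top 1095 handle 289 y [-13.9  14. ] x [ 50.2 124.2] z 0.049 blade 526 y [-28.3  29.6] x [175.5 244. ] z 0.0491
```

View pics/placed.png

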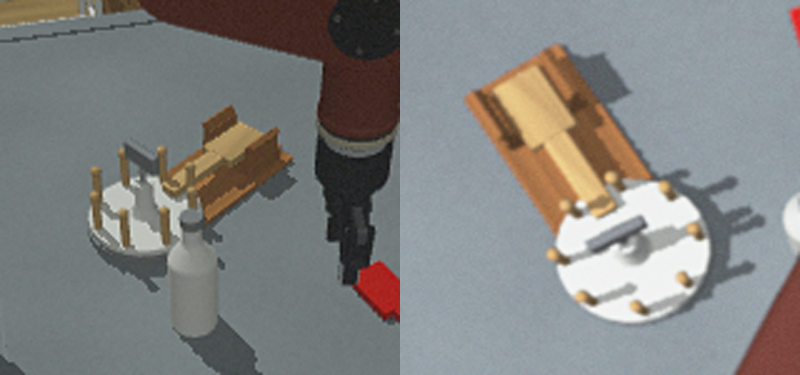

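Run:
```python
from h import *
t=lambda: round(arm.state()["clock"],2)
y=np.radians(120.5)
arm.move_pose([*AX,.22],quat(y)); arm.command_gripper(.6)
arm.servo_line([*AX,.121],max_speed=.15); arm.command_gripper(0,grasp_force=35); print(t(),np.round(arm.state()["moment"],2),np.round(arm.state()["qpos"],2))
print(turn(27,stop=.3,step=3),t(),np.round(arm.state()["force"],1),arm.state()["grip_width"]); print(crown())
```

```text
22.51 [ 0.4  -0.45 -0.01] [ 0.27  0.01  1.97  0.    1.16 -0.27]
(27.0, [np.float64(0.01), np.float64(0.02), np.float64(0.02), np.float64(0.01), np.float64(0.03), np.float64(-0.02), np.float64(0.07), np.float64(0.04), np.float64(0.06)]) 24.76 [ 1.6  1.4 -0.5] 0.15725096701312247
[('side', 102, array([-21.3,   0.9]), 124, 'wing deg', np.float64(157.8)), ('top', 125, array([-21.59,   0.92]), 22, 'wing deg', np.float64(91.8))]
```

Run:
```python
from h import *; from chk import chk
t=lambda: round(arm.state()["clock"],2)
print(turn(12,stop=.25,step=3),t(),np.round(arm.state()["force"],1),arm.state()["grip_width"]); print(crown()); chk(.05,"t1")
```

```text
(6.0, [np.float64(-0.09), np.float64(-0.83)]) 25.36 [ 3.   2.2 -0.6] 0.15628693097028032
[('side', 101, array([-19.3 ,   0.89]), 115, 'wing deg', np.float64(159.7)), ('top', 121, array([-19.7 ,   0.92]), 23, 'wing deg', np.float64(72.4))]
side 303 handle 72 y [ 3.  38.4] x [ 51.9 124.3] z 0.0491 blade 148 y [-23.3  29.5] x [176.1 243.3] z 0.0501
top 436 blade 424 y [-29.7  29.9] x [182.1 244.1] z 0.0496
```

View pics/t1.png

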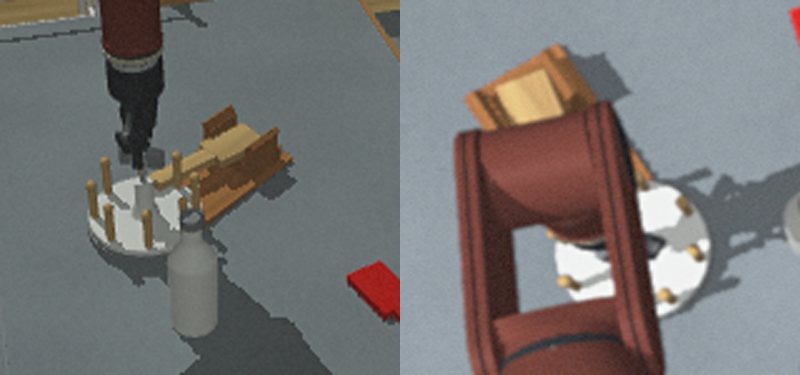

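CCW hit the solid stop (0.83 N m), with the paddle bracing after about 25° of slack. CCW is therefore the tightening direction, so I'll loosen clockwise.

Run:
```python
from h import *; from chk import chk
t=lambda: round(arm.state()["clock"],2)
a,l=turn(-75,stop=.5,step=7.5); print(a,l,t()); print(crown())
a,l=turn(-120,stop=.6,step=10); s=arm.state(); print(a,l,t(),np.round(s["force"],1),s["grip_width"],np.round(s["qpos"],2)); print(crown()); chk(.05)
```

```text
-7.5 [np.float64(0.82)] 25.82
[('side', 101, array([21.79,  0.89]), 119, 'wing deg', np.float64(157.7)), ('top', 127, array([21.39,  0.93]), 22, 'wing deg', np.float64(88.4))]
-120.0 [np.float64(-0.13), np.float64(-0.03), np.float64(-0.08), np.float64(-0.06), np.float64(-0.11), np.float64(-0.05), np.float64(-0.07), np.float64(-0.04), np.float64(-0.08), np.float64(-0.1), np.float64(-0.1), np.float64(-0.08)] 29.41 [ 3.4  3.2 -1.9] 0.15918267807043127 [0.27 0.01 1.97 0.   1.16 1.38]
[('side', 105, array([20.96,  0.9 ]), 119, 'wing deg', np.float64(14.1)), ('top', 129, array([20.86,  0.92]), 0, 'wing deg', np.float64(0.0))]
side 305 handle 70 y [-38.7  -0.2] x [ 47.3 123.4] z 0.0503 blade 144 y [-29.5  26.1] x [175.5 242.7] z 0.05
top 418 blade 415 y [-31.8  31.6] x [179.  241.6] z 0.0497
```

Run:
```python
from h import *; from chk import chk
t=lambda: round(arm.state()["clock"],2)
a,l=turn(-70,stop=.6,step=10); s=arm.state(); print(a,l,t(),s["grip_width"],np.round(s["qpos"],2)); print(crown())
# bring crown + paddle back towards centred (friction carries the crown)
print(turn(18,stop=.4,step=6),crown())
arm.command_gripper(.6); p=arm.state()["ee_pos"]; arm.servo_line([*AX,.24],max_speed=.25)
q=arm.state()["qpos"]; q[0]-=.9; arm.movej(q); print(t(),crown()); chk(.05,"fin")
```

```text
-70.0 [np.float64(0.02), np.float64(0.02), np.float64(-0.08), np.float64(-0.03), np.float64(-0.09), np.float64(-0.08), np.float64(-0.04)] 31.64 0.15791267380860413 [0.27 0.01 1.97 0.   1.16 2.59]
[('side', 102, array([20.73,  0.9 ]), 116, 'wing deg', np.float64(147.7)), ('top', 128, array([20.52,  0.93]), 17, 'wing deg', np.float64(0.0))]
(18.0, [np.float64(-0.0), np.float64(0.03), np.float64(-0.01)]) [('side', 94, array([-6.83,  0.88]), 120, 'wing deg', np.float64(160.6)), ('top', 132, array([-6.85,  0.92]), 21, 'wing deg', np.float64(71.5))]
35.24 [('side', 45, array([-5.38,  0.93]), 94, 'wing deg', np.float64(154.4)), ('top', 214, array([-6.74,  0.92]), 183, 'wing deg', np.float64(155.3))]
side 72 blade 70 y [-26.5  17.8] x [181.6 242.6] z 0.0501
top 1090 handle 305 y [-15.6  12.9] x [ 45.9 124.3] z 0.049 blade 497 y [-24.4  33.1] x [175.6 241.5] z 0.0496
```

View pics/fin.png

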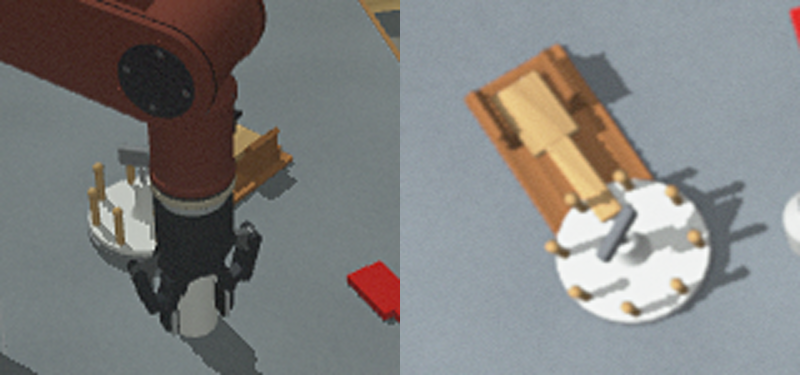

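Run:
```python
from h import *
p=arm.state()["ee_pos"]; arm.servo_line([p[0],p[1],.30],max_speed=.25)
q=arm.state()["qpos"]; q[0]-=.45; arm.movej(q); arm.pause(.3)
print(np.round(arm.state()["force"],1),crown())
for n in ("side","top"):
    P=cloud(cap(n))
    for t in ("brush","soap_box","saucer","bottle"):
        for r in arm.trace(n,t)[:1]:
            k=P[r["pixels"]]; k=k[~np.isnan(k[:,0])]; print(n,t,np.round(r["box"]),np.median(k,0).round(3))
print(arm.state()["clock"]); arm.job_done()
```

```text
[-0.3 -0.9 -0.6] [('side', 84, array([-7.24,  0.9 ]), 124, 'wing deg', np.float64(158.1)), ('top', 213, array([-6.75,  0.92]), 188, 'wing deg', np.float64(154.9))]
side brush [288. 246.  51.  15.] [ 0.577 -0.197  0.029]
side soap_box [356. 269.  42.  39.] [ 0.719 -0.338  0.041]
side saucer [288. 300.  39.  37.] [ 0.507 -0.371  0.01 ]
side bottle [249. 189.  18.  53.] [ 0.474 -0.019  0.098]
top soap_box [363. 126.  42.  44.] [ 0.72  -0.323  0.04 ]
top saucer [380. 203.  35.  35.] [ 0.507 -0.377  0.009]
top bottle [243. 206.  23.  27.] [0.466 0.004 0.127]
37.6167
the job is handed in; nothing more can be done
```

The wing nut is loosened by about 140° relative to the pegs, against the 120° asked, and the job was handed in at 37.6 s.

- **Bracing:** I turned the crown by its tight nut until a gap faced the cradle. Then I laid the smaller plain wooden paddle flat, with its handle between two pegs and its blade between the cheeks.
- **Thread direction:** Counter-clockwise ran into the solid stop at about 0.83 N m once the paddle took up its slack, so the nut loosens clockwise. I turned it clockwise until the last joint was near its limit, then back 18°. That swung the crown and paddle back towards the centre.
- **Last checks:** The paddle lies flat with its top at about 49 mm, still between the pegs and cheeks. It is slightly askew because the crown sits about 7° off centre. The bystanders read within about 2 mm of where they started; the top camera missed the brush at the end, but the side camera found it in place.
- **Disagreements:** The two cameras differed by about 3–4 mm in y throughout, so I used the average. The first clockwise step also stopped early, because the moment was measured from a loaded start; that was harmless.

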